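# Index the banding wheel

### The job

Turn the potter's banding wheel for the next stroke: with a fingertip, push its long ball-ended arm round, either way, until that arm points straight at the upright index post on the wheel's foot, then leave it standing there and take the hand clear. The white dish must ride along undisturbed in the middle of the wheel: do not touch or lift it, and leave the things round about where they are.

Things in the scene. Friction and masses are not known exactly. Their poses are not given: they have to be found in the camera images.
- wheel_base: Fixed dark cast foot of the banding wheel, a disc 140 mm across and up to 18 mm high with a 36 mm column. Origin on the wheel's vertical axis at table height; its +x axis points from the wheel's axis horizontally to the index post, z up. A flat bar 30 mm wide and 10 mm high runs along +x out to the post. It may stand at any yaw.
- post_top (a point): Pointed tip of the index post: a plain steel rod 20 mm thick, upright, 188 mm from the wheel's axis, tip 82 mm above the table. It is fixed.
- head (a joint): Angle of the wheel head, positive anticlockwise from above. 0: long arm points exactly away from the post; +pi or -pi: it points at the post. Turns endlessly both ways, all three arms together; steady friction torque about 0.22 N m (about 2 N at the long arm); it stays where left and hardly coasts. Starts between -1.5 and 1.5 rad.
- head_mid (a point): Centre of the top of the round aluminium wheel head, a disc 150 mm across reaching from 66 to 82 mm above the table. Besides the long arm it has two short plain rods without balls, 12 mm thick, 72 mm above the table, ending 111 mm from the axis, 120 degrees either side of the long arm.
- rod_mid (a point): Middle, 110 mm from the axis, of the long push arm: level steel rod 12 mm thick, 72 mm above the table, from the head's edge (75 mm from the axis) to a black ball. Site's -x points outward along the rod. It can be pushed sideways on its bare rod, 80 to 140 mm from the axis. Below it is free room down to the table, save the foot and, near the post, the low bar.
- ball (a point): Centre of the black ball at the end of the long arm, 155 mm from the wheel's axis, 72 mm above the table.
- dish: White ceramic dish being decorated, 110 mm across and 40 mm high, standing loose on the middle of the head; its rim is 122 mm above the table. Origin at the centre of its underside.
- paint_bowl: Bystander: loose blue ceramic bowl 110 mm across, 45 mm high; origin at the centre of its underside.
- water_cup: Bystander: loose terracotta cup 72 mm across, 80 mm high; origin at the centre of its underside.
- glaze_jar: Bystander: loose closed jar 64 mm across, 85 mm high; origin at the centre of its underside.
- brush: Bystander: loose brush lying flat on the table, along its own x, about 200 mm long.
Not all that is in view belongs to the job. Of the things shaped like the dish, the white one is meant.

How it is judged:
On the way, in this order (a step that is already met when the one before it is completed fails the run):
1. a finger pushes on the long arm (its rod head_c3 or its ball head_c4) while it is still well away from the post ((contact force between the fingers and head_c3 above 0.3 N or contact force between the fingers and head_c4 above 0.3 N) and horizontal distance between ball and post_top above 0.1 m).
2. the long arm points at the post (y of ball in the frame of wheel_base between -0.014 and 0.014 m and x of ball in the frame of wheel_base above 0.1 m), for 0.2 s.
At the end, for the whole second after the job is handed in: The long arm points at the index post: its ball's centre is within 14 mm (about 5 degrees) of the line from the wheel's axis to the post, on the post's side, and the wheel is at rest. The dish stands upright on the head within 15 mm of its middle (all of step 2 and velocity of joint head between -0.05 and 0.05 rad/s and horizontal distance between dish and wheel_base below 0.015 m and angle between dish's own z axis and vertical below 0.1 rad and height (world z) of dish between 0.075 and 0.09 m); the robot touches nothing.
It fails at once if the dish is touched by the robot (contact force between any of the fingers, the arm and dish above 0.5 N).
It fails at once if the dish is lifted, or slides more than 20 mm off the middle (height (world z) of dish above 0.095 m or horizontal distance between dish and wheel_base above 0.02 m).
It fails at once if the blue bowl, cup, jar or brush is moved more than 20 mm (distance of any of paint_bowl, water_cup, glaze_jar, brush from where it was at the start of the episode above 0.02 m).
It also fails if it takes over 51 s, if anything falls off the work surface, if the arm or the gripper's body presses on something with over 40 N, if the wrist force passes 120 N, or if a joint passes its speed limit or range.

### The arm

A 6-joint arm with a two-finger parallel gripper is mounted at the origin on the work surface. World frame = base frame: x ahead of the robot, y to its left, z up, the work surface at z = 0. Lengths are in m, angles in rad, forces in N, time in s.
With the tool pointing down it reaches from about 0.2 to 0.875 m from the base axis. Payload 3.4 kg.
Tool frame: the origin (TCP) lies between the finger pads; the fingertips stand 25 mm ahead of it and the grasp point (between the pads) lies 6 mm ahead of it (r.nose_length is the z of the fingertips in the tool frame, in m); z points along the fingers, y is the line along which they close (so a half turn about z gives the same grasp; the last joint's range is limited). The gripper opens to 94 mm and grips with 3 to 60 N. Pads are 16 mm wide; open, the fingers measure 119 mm over their backs; the gripper's body (75 mm by 177 mm) begins 78 mm behind the grasp point.
Start: joints at [-1.434, 0.276, 1.505, -0, 1.361, -0.121], TCP at [0.147, -0.556, 0.23] pointing down, gripper open.
Joint ranges: [-2.89, 2.89], [-0.75, 2.08], [0.22, 2.7], [-1.18, 4.32], [0.11, 2.71], [-2.7, 2.7]. Speed limits (rad/s): [2.57, 2.57, 3.14, 3.14, 3.14, 3.14].

### API

Orientations are given as a unit quaternion [w, x, y, z].
In Python, from plant import r, gripper_to, inverse_kinematics, vision, models, telemetry gives the robot as it stands. Calls block until the motion is done:
- r.move_to(position, orientation): joint-space move of the TCP to a pose.
- r.move_l(position, rot=None, vel=0.15, guard=None): straight line of the TCP; rot=None keeps the orientation; vel is the mean speed in m/s. With guard (N) it stops when the force on the tool has changed by that much, and returns True; else False.
- r.movej(angles): joint-space move.
- gripper_to(opening, f_grip=None): finger opening in m; f_grip is the grip in N (None keeps the last); returns when the fingers have stopped.
- r.hold(seconds).
- inverse_kinematics(position, orientation): joint angles nearest the present ones, or None.
- vision.snapshot(name): name is "scene" or "top"; returns the picture (400x640x3 uint8, red, green, blue); there is no depth.
- vision.get_calibration(name): a dict with "fx", "fy", "cx", "cy" (pixels), "position" and "orientation" of the camera in the world. Camera axes: x right, y down, z forward; pixel columns grow to the right and rows downward; lengths in m; the calibration is good to about 2 mm. A picture is of the moment at which its call begins. get_calibration takes no time and is no camera call.
A pose or a line that the arm cannot do raises r.PlanningError and nothing moves.
- r.sign_off(): hands the job in; it is judged then, once.
Trained networks look in the newest picture that a camera, given by its name, has taken for a name from the list of things; names that differ only in an ending like _2 or _b are one class to them, and where a whole thing is asked for, a point or a joint stands for the part that bears it (a point fixed in the world has none). Each returns a list of dicts, best first, with "score" (0 to 1); they miss things now and then, are a little off and sometimes report something else, mostly with a low value. They report only what shows in the picture. A call takes as long as a camera call. They do not tell look-alikes from the thing itself.
- models.boxes_of(thing, camera): "at" ([x, y, z] in m, in world coordinates, good to about 4 mm: the middle of the surface that is visible of it).
- models.regions_of(thing, camera): "pixels" (400x640 bool, what is visible of it).
- models.mark_of(thing, camera): "at" ([x, y, z] in m, in world coordinates, good to about 4 mm: a listed point, or the origin of a listed thing).
Readings, each from a call of its own:
- telemetry.current_t(): time.
- telemetry.current_joints(): joint angles.
- telemetry.current_dq(): joint speeds.
- telemetry.current_joint_efforts(): joint torques, N m.
- telemetry.current_ee_pos(): TCP position.
- telemetry.current_tool_rot(): TCP orientation.
- telemetry.current_wrist_force(): force on the tool from outside, world axes, zero at the start.
- telemetry.current_torque(): the same for the moment, N m.
- telemetry.current_opening(): finger opening in m.
- telemetry.current_finger_force(): force on a finger pad.
Only numpy, scipy, OpenCV 4.12 (cv2) and the standard library are available. Lean on these libraries where they do the work, as an engineer would, in place of code of your own. Each camera call takes 0.05 s, during which the arm holds its last target. There are 200 camera calls.

## Working session

There is one attempt and no reset: what is moved stays moved. The work goes in short steps, each a Python script; the robot and the scene stay as the last script left them, time stands still between calls to the robot, and variables do not carry over. Pictures are saved under pics/ and viewed, at most 10 in all, crops included, and the job is handed in when it is done.

```bash
mkdir -p pics; ls; python3 - <<'E'
from plant import r, vision, models, telemetry
import cv2, numpy as np
for c in ("scene","top"):
    im=vision.snapshot(c); cv2.imwrite(f"pics/{c}0.png",im[:,:,::-1])
    k=vision.get_calibration(c); print(c,{a:np.round(b,3) for a,b in k.items()})
    for t in ["wheel_base","post_top","head_mid","rod_mid","ball","dish","paint_bowl","water_cup","glaze_jar","brush"]:
        print(t,[(np.round(d["at"],3).tolist(),round(d["score"],2)) for d in models.mark_of(t,c)])
print(telemetry.current_t(), r.nose_length)
E
```

```text
pics
scene {'fx': np.float64(366.329), 'fy': np.float64(366.329), 'cx': np.float64(312.616), 'cy': np.float64(197.852), 'position': array([ 0.891, -0.62 ,  0.956]), 'orientation': array([-0.317,  0.919,  0.222, -0.081])}
wheel_base [([0.551, 0.035, 0.0], 0.89)]
post_top [([0.372, 0.071, 0.084], 0.91), ([0.465, 0.39, -0.003], 0.27)]
head_mid [([0.554, 0.036, 0.082], 0.94), ([0.613, -0.448, 0.0], 0.6)]
rod_mid [([0.662, 0.02, 0.066], 0.86)]
ball [([0.712, 0.011, 0.072], 0.85)]
dish [([0.758, -0.115, -0.002], 0.93), ([0.556, 0.027, 0.083], 0.83), ([0.61, -0.158, -0.004], 0.81), ([0.436, -0.157, 0.002], 0.7)]
paint_bowl [([0.663, 0.021, 0.069], 0.68), ([0.465, 0.389, -0.001], 0.59)]
water_cup [([0.602, 0.381, -0.003], 0.86)]
glaze_jar [([0.612, -0.448, 0.001], 0.93)]
brush [([0.374, -0.432, 0.001], 0.84)]
top {'fx': np.float64(396.208), 'fy': np.float64(396.208), 'cx': np.float64(325.818), 'cy': np.float64(201.849), 'position': array([ 0.354, -0.012,  1.202]), 'orientation': array([-0.076,  0.708, -0.7  ,  0.062])}
wheel_base [([0.557, 0.034, -0.006], 0.85)]
post_top [([0.37, 0.074, 0.079], 0.75)]
head_mid [([0.555, 0.035, 0.078], 0.74)]
rod_mid [([0.666, 0.022, 0.072], 0.67)]
ball [([0.707, 0.009, 0.074], 0.68), ([0.61, -0.445, -0.005], 0.25)]
dish [([0.606, -0.158, -0.001], 0.76), ([0.758, -0.118, 0.0], 0.68), ([0.553, 0.029, 0.084], 0.64), ([0.436, -0.155, -0.0], 0.6)]
paint_bowl [([0.469, 0.392, -0.004], 0.66)]
water_cup [([0.603, 0.382, 0.002], 0.89)]
glaze_jar [([0.61, -0.445, -0.002], 0.95)]
brush [([0.375, -0.433, 0.008], 0.75)]
1.1 0.025
```

View pics/scene0.png

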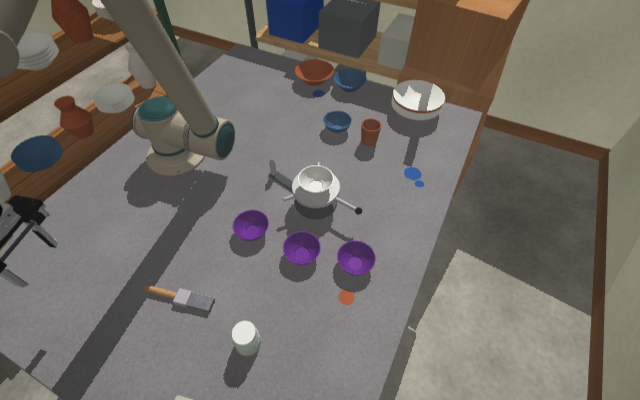

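View pics/top0.png

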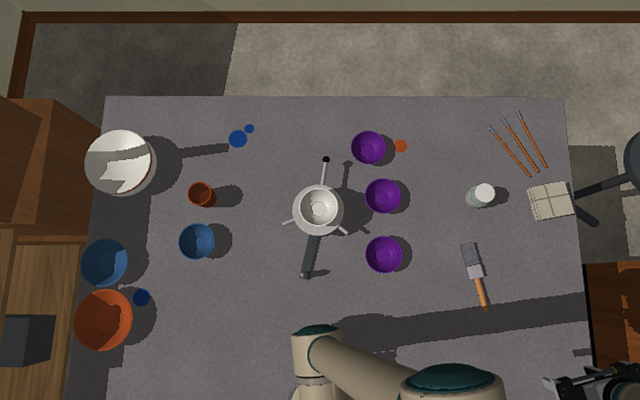

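The white dish on the wheel is at scene (316,180), top (319,208). The look-alikes are the purple bowls at scene (250,226), (301,249), (356,258), plus the blue bowl (338,121) and the big white bowl (418,98). The dish I want is the white one on the head. The long arm ends in the black ball at scene (359,211), top (326,159). The post is at top (306,274). The +y side is clear, so I'll push anticlockwise from the −y side of the rod. First I'll check the choice in one crop and test the IK along the path.

```bash
cat > h.py <<'E'
from plant import r, gripper_to, inverse_kinematics, vision, models, telemetry
import numpy as np, cv2
from scipy.spatial.transform import Rotation as Ro
C=np.array([.5545,.035]); POST=np.array([.371,.0725])
PA=np.degrees(np.arctan2(*(POST-C)[::-1]))
def pose(th,off=.0185,z=.078,rad=.112,flip=1,lag=0.):
    """finger behind (clockwise of) a rod at th deg; tool y tangential, yaw lagging by lag"""
    t=np.radians(th); u=np.array([np.cos(t),np.sin(t)]); n=np.array([-u[1],u[0]])
    p=C+rad*u-off*n
    a=np.radians(th+lag); y=flip*np.array([-np.sin(a),np.cos(a),0]); zt=np.array([0,0,-1.])
    q=Ro.from_matrix(np.c_[np.cross(y,zt),y,zt]).as_quat()
    return [p[0],p[1],z],[q[3],q[0],q[1],q[2]]
def arm_angle():
    out=[]
    for c in ("scene","top"):
        vision.snapshot(c)
        for d in models.mark_of("ball",c)[:1]:
            v=np.array(d["at"][:2])-C; out.append((c,round(d["score"],2),round(np.degrees(np.arctan2(v[1],v[0]))%360,1),round(np.hypot(*v),3)))
    return out
E
python3 - <<'E'
from h import *
print(PA)
for f in (1,-1):
    print(f)
    for th in (-9,20,50,80,110,140,168):
        j=inverse_kinematics(*pose(th,flip=f)); print(th, None if j is None else np.round(j,2))
im=cv2.imread("pics/scene0.png")[140:260,240:400]; cv2.imwrite("pics/crop.png",cv2.resize(im,None,fx=4,fy=4,interpolation=2))
E
```

```text
168.45008660676407
1
-9 [-0.11  0.51  1.52 -0.    1.11 -1.52]
20 [-0.02  0.52  1.51 -0.    1.11 -1.94]
50 [ 0.06  0.5   1.55 -0.    1.09 -2.38]
80 None
110 None
140 [ 0.11  0.3   1.9  -0.    0.95  2.38]
168 [ 0.02  0.24  1.98 -0.    0.92  1.8 ]
-1
-9 [-0.11  0.51  1.52 -0.    1.11  1.62]
20 [-0.02  0.52  1.51 -0.    1.11  1.2 ]
50 [ 0.06  0.5   1.55 -0.    1.09  0.76]
80 [ 0.12  0.44  1.65 -0.    1.05  0.3 ]
110 [ 0.14  0.37  1.78 -0.    0.99 -0.21]
140 [ 0.11  0.3   1.9  -0.    0.95 -0.77]
168 [ 0.02  0.24  1.98 -0.    0.92 -1.35]
```

View pics/crop.png

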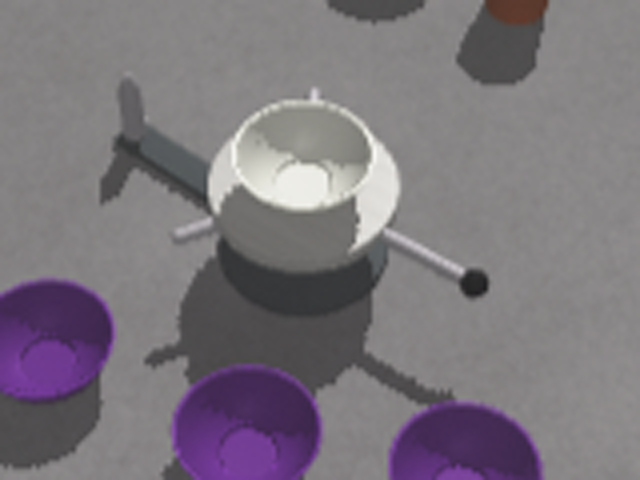

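The crop confirms it: the white dish on the head, the black-balled arm at crop (473,283), the post at (128,90), and two short plain rods. Going with flip −1.

```bash
python3 - <<'E'
from h import *
gripper_to(0.0)
p,q=pose(-9.2,off=.04,z=.24,flip=-1); r.move_to(p,q)
p,q=pose(-9.2,off=.04,flip=-1); print("down hit",r.move_l(p,vel=.12,guard=8))
f0=np.array(telemetry.current_wrist_force())
for th in range(-9,26,5):
    p,q=pose(th,flip=-1); r.move_l(p,rot=q,vel=.05)
    print(th,np.round(np.array(telemetry.current_wrist_force())-f0,1))
print(arm_angle(),telemetry.current_t(),telemetry.current_opening())
im=vision.snapshot("scene"); cv2.imwrite("pics/s1.png",cv2.resize(im[100:300,200:467,::-1],None,fx=3,fy=3)[:600,:800])
E
```

```text
down hit False
-9 [-0.2  0.2 -0.2]
-4 [ 0.9  0.  -1. ]
1 [ 1.1 -0.5 -0.2]
6 [-0.5 -0.  -0. ]
11 [ 1.3 -0.7 -0.3]
16 [ 0.4 -0.5 -0.3]
21 [0.6 0.3 0.4]
[('scene', 0.76, np.float64(22.2), np.float64(0.159))] 9.525 0.0005564993110511249
```

View pics/s1.png

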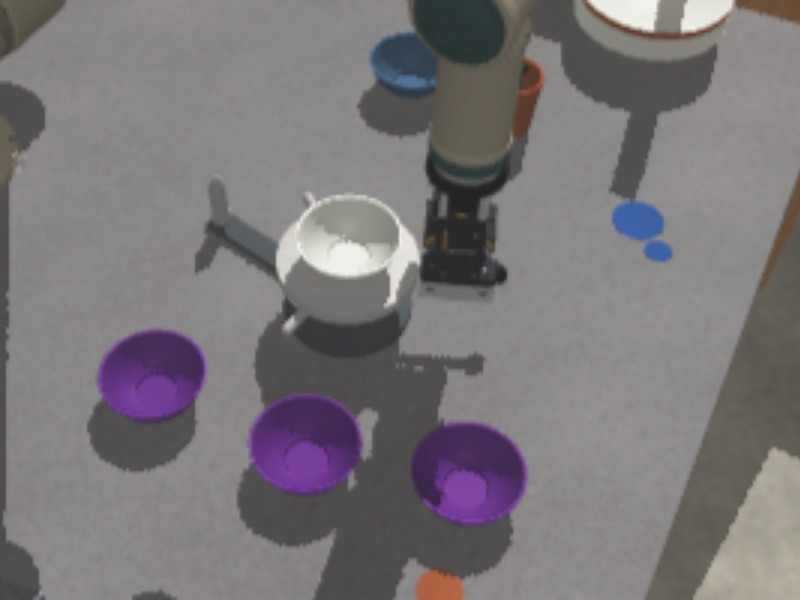

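The arm has turned to about 22° and follows the finger, with the ball at crop (495,272). The dish is still centred and the purple bowls are untouched. Continuing to 155°.

```bash
python3 - <<'E'
from h import *
for th in range(27,156,8):
    p,q=pose(th,flip=-1); r.move_l(p,rot=q,vel=.05)
p,q=pose(158,flip=-1); r.move_l(p,rot=q,vel=.03)
print(arm_angle(),telemetry.current_t(),np.round(telemetry.current_wrist_force(),1))
for c in ("scene","top"): print([(c,t,[np.round(d["at"],3).tolist() for d in models.mark_of(t,c)[:4]]) for t in ("post_top","head_mid","rod_mid","dish")])
im=vision.snapshot("scene"); cv2.imwrite("pics/s2.png",cv2.resize(im[100:300,200:467,::-1],None,fx=3,fy=3)[:600,:800])
E
```

```text
[('scene', 0.89, np.float64(157.9), np.float64(0.152)), ('top', 0.66, np.float64(159.1), np.float64(0.153))] 17.9833 [ 0.8  0.8 -0.5]
[('scene', 'post_top', [[0.37, 0.072, 0.082]]), ('scene', 'head_mid', [[0.558, 0.035, 0.081], [0.415, 0.093, 0.072]]), ('scene', 'rod_mid', [[0.454, 0.076, 0.068], [0.465, 0.389, -0.0]]), ('scene', 'dish', [[0.76, -0.115, -0.003], [0.554, 0.029, 0.082], [0.436, -0.158, -0.001], [0.61, -0.158, 0.0]])]
[('top', 'post_top', [[0.371, 0.072, 0.079]]), ('top', 'head_mid', [[0.555, 0.036, 0.08]]), ('top', 'rod_mid', [[0.452, 0.078, 0.075]]), ('top', 'dish', [[0.604, -0.158, 0.001], [0.758, -0.118, -0.001], [0.55, 0.036, 0.082], [0.438, -0.153, 0.001]])]
```

View pics/s2.png

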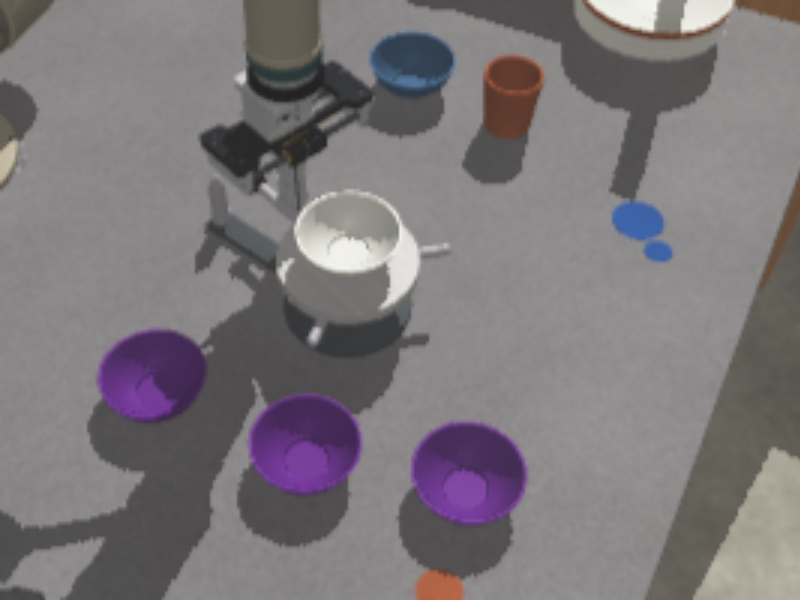

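The arm stands at about 158.5° beside the post (crop (218,200)), with the dish centred. Now the last 10°, then back off and re-measure.

```bash
python3 - <<'E'
from h import *
for th in (163,168.2):
    p,q=pose(th,flip=-1); r.move_l(p,rot=q,vel=.03)
r.hold(.2)
p,q=pose(168.2,off=.045,flip=-1); r.move_l(p,vel=.05)
p[2]=.26; r.move_l(p,vel=.12)
r.move_to([.25,.30,.35],q)
print(arm_angle(),arm_angle(),PA,telemetry.current_t())
for c in ("scene","top"): print([(c,t,[np.round(d["at"],3).tolist() for d in models.mark_of(t,c)[:4]]) for t in ("post_top","head_mid","dish","rod_mid")])
im=vision.snapshot("top"); cv2.imwrite("pics/t3.png",cv2.resize(im[130:300,220:440,::-1],None,fx=3.5,fy=3.5))
E
```

```text
[('scene', 0.63, np.float64(167.6), np.float64(0.15)), ('top', 0.56, np.float64(169.1), np.float64(0.153))] [('scene', 0.62, np.float64(167.8), np.float64(0.151)), ('top', 0.58, np.float64(169.7), np.float64(0.154))] 168.45008660676407 23.5
[('scene', 'post_top', [[0.37, 0.072, 0.08]]), ('scene', 'head_mid', [[0.554, 0.037, 0.081]]), ('scene', 'dish', [[0.435, -0.155, -0.002], [0.758, -0.117, -0.002], [0.556, 0.031, 0.081], [0.611, -0.158, 0.005]]), ('scene', 'rod_mid', [[0.447, 0.059, 0.068]])]
[('top', 'post_top', [[0.37, 0.072, 0.079]]), ('top', 'head_mid', [[0.556, 0.035, 0.081]]), ('top', 'dish', [[0.554, 0.037, 0.081], [0.604, -0.161, 0.001], [0.758, -0.116, 0.001], [0.435, -0.154, 0.002]]), ('top', 'rod_mid', [[0.448, 0.057, 0.072]])]
```

View pics/t3.png

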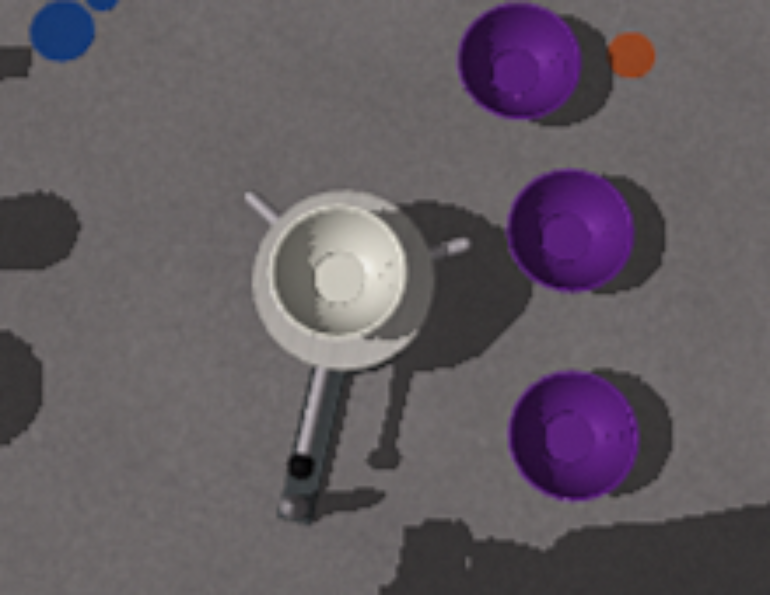

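The ball at (300,466) lies on the line of the rod to the post tip at (294,508). Measured, the arm is at about 168.5° and the post at 168.5°. The dish is centred and the hand is clear.

```bash
python3 - <<'E'
from h import *
print(r.sign_off())
E
```

```text
the job is handed in; nothing more can be done
None
```

I pushed the long arm half a turn anticlockwise until it measured in line with the index post (both about 168.5°); the dish is still centred, the hand is clear, and the job is handed in, though no verdict came back.

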